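# Next blank from the stack chute

### The job

Two gravity chutes on the bench hold short stacks of flat metal bar blanks, one of wide bars and one of narrow bars. Draw the bottom blank of the wide stack out through the slot at the front of its chute by the end that sticks out, leaving the wide blanks above it in the chute, and lay it flat in the open tray, lengthwise along the tray.

Things in the scene. Friction and masses are not known exactly. Their poses are not given: they have to be found in the camera images.
- wide_low: Bottom blank of the wide stack: metal flat bar 110 (x) x 40 (y) x 10 (z) mm, about 0.12 kg. Origin: centre of its underside, z up, x along its length. Its -x end sticks about 40 mm out of the chute's front, free air below and beside it. Draw it level along its own -x; 75 mm of travel brings its rear clear of the chute. The stack of 22 mm wide bars in a like chute nearby is not meant.
- wide_mid: Second blank, like wide_low, lying on it inside the chute (same axes, origin at centre of underside); drops 10 mm to the chute floor when wide_low is gone. The chute is fixed, centred on this blank: 121 mm long, 53 mm wide outside, 45 inside, floor 30 mm and top 66 mm above the bench, open on top. Front slot 15 mm high, in the face 60 mm from this origin towards -x.
- wide_top: Third and uppermost wide blank, like wide_low, lying on wide_mid in the chute (origin at the centre of its underside, x along its length); it too drops 10 mm. Its top face starts 60 mm above the bench.
- tray: Open shallow metal tray fixed to the bench, 170 (x, long side) x 124 (y) mm outside, 162 x 116 mm inside; floor 3 mm thick, rim 14 mm above the bench, walls 4 mm. Origin at the centre of its underside, on the bench, z up.
Not all that is in view belongs to the job. Leave any pink look-alike of the wide_low alone.

How it is judged:
At the end, for the whole second after the job is handed in: Bottom wide blank at rest flat (7 deg) on the tray floor, centre within 35 mm along and 45 mm across of the tray centre, lengthwise within 20 deg; the two wide blanks above at rest in the chute, each within 25 mm of its start (a 10 mm drop is normal) (x of wide_low in the frame of tray between -0.035 and 0.035 m and y of wide_low in the frame of tray between -0.045 and 0.045 m and z of wide_low in the frame of tray below 0.008 m and angle between wide_low's own z axis and vertical below 0.12 rad and angle between the x axis of wide_low and the x axis of tray, either way round below 0.35 rad and linear speed of each of wide_low, wide_mid, wide_top below 0.02 m/s and distance of each of wide_mid, wide_top from where it was at the start of the episode below 0.025 m); the robot touches nothing.
It fails at once if a wide blank above the bottom one is pulled or lifted out of its place in the chute (more than 25 mm) (distance of any of wide_mid, wide_top from where it was at the start of the episode above 0.025 m).
It also fails if it takes over 38 s, if anything falls off the work surface, if the arm or the gripper's body presses on something with over 40 N, if the wrist force passes 120 N, or if a joint passes its speed limit or range.

### The arm

A 7-joint arm with a two-finger parallel gripper is mounted at the origin on a cart in front of the work surface, level with it; the furniture and walls round the work are solid. World frame = base frame: x ahead of the robot, y to its left, z up, the work surface at z = 0. Lengths are in m, angles in rad, forces in N, time in s.
With the tool pointing down it reaches from about 0.4 to 0.85 m from the base axis. Payload 4.5 kg.
Tool frame: the origin (TCP) lies on the mounting face of the last link; the fingertips stand 166 mm ahead of it and the grasp point (between the pads) lies 147 mm ahead of it; y points along the fingers, z is the direction in which the jaws open and shut, and the axes are right-handed (so a half turn about y gives the same grasp; the last joint's range is limited). The gripper opens to 88 mm and grips with 3 to 60 N. Pads are 18 mm wide; open, the fingers measure 123 mm over their backs; the gripper's body (75 mm by 187 mm) begins 45 mm behind the grasp point.
Start: joints at [-1.228, 0.689, -0.195, 1.565, 0.157, 0.902, -0.215], TCP at [0.19, 0.595, 0.405] pointing down, gripper open.
Joint ranges: [-3.01, 3.01], [-0.46, 2.08], [-1.47, 1.51], [0.13, 2.56], [-1, 4.14], [0.04, 2.09], [-2.66, 2.66]. Speed limits (rad/s): [2.57, 2.57, 3.14, 3.14, 3.14, 3.14, 3.14].

### API

Orientations are given as a unit quaternion [x, y, z, w].
In Python, from plant import r gives the robot as it stands.
- The arm moves only by the tool arm_command, never from a script. Its argument "deltas" is a list of rows, each an object of numbers: "dx", "dy", "dz": the shift along the tool's x, y, z each as a share of 1000 mm, from -1 to 1; "wx", "wy", "wz": the turn, a rotation vector about the tool's x, y, z each as a share of 45 degrees, from -1 to 1. In form: [{"dx": .., "dy": .., "dz": .., "wx": .., "wy": .., "wz": ..}, ...]. A call has exactly 5 rows; each row is the pose to reach, as a shift and turn from the pose commanded when the call began, along the tool's axes at that moment; what a row does not reach only later rows make up. A row lasts 1/10 s, in which the tool goes at most 50 mm and 8.59 degrees, less where a joint would pass 70% of its speed; a pose out of reach is approached as far as the arm can. A call with a number of a shift or a turn outside -1 to 1 is refused whole. A call with a gripper value outside its range is refused whole. "claw" is the opening, from -1 (shut) to 1 (fully open), set as the call begins (left out, the last holds). The fingers move at their own pace and stop on an object; "grip_force" is the grip in N (left out, the last holds). Time passes only in rows, so rows that repeat a pose let the fingers close, or fill a call up. It gives the time, the measured TCP pose, the force and the opening at its end, in the units of the state.
- r.get_state(): the state, without advancing time (a new reading comes with each control period).
- r.snapshot(name): name is "side" or "top" or "wrist"; returns the picture (420x560x3 uint8, red, green, blue); there is no depth.
- r.get_calibration(name): a dict with "vertical_fov" (degrees; the focal length in pixels is half the picture's height over the tangent of half this angle, whatever the lens; pixels are square), "cx", "cy" (the principal point, pixels), "R" (3x3) and "t" (3): a world point X has camera coordinates R X + t. Camera axes: x right, y down, z forward; pixel columns grow to the right and rows downward; lengths in m; the calibration is good to about 2 mm. A picture is of the moment at which its call begins: read the wrist's pose just before it. get_calibration takes no time and is no camera call; for the wrist camera it gives the pose at the moment of the call.
- r.finish_job(): hands the job in, once; it reports no verdict.
The state is a dict: "clock": time; "q": joint angles; "qd": joint speeds; "joint_torque": joint torques, N m; "tool_pos": TCP position; "eef_rot": TCP orientation; "contact_force": force on the tool from outside, world axes, zero at the start; "moment": the same for the moment, N m; "opening": opening from 0.0 (shut) to 1.0 (fully open).
Only numpy, scipy, OpenCV 4.12 (cv2) and the standard library are available. Lean on these libraries where they do the work, as an engineer would, in place of code of your own. Each camera call takes 0.05 s, during which the arm holds its last target.

## Working session

There is one attempt and no reset: what is moved stays moved. The work goes in short steps, Python scripts to look and compute and a tool call to move; the robot and the scene stay as the last step left them, time stands still between calls to the robot, and variables do not carry over. Pictures are saved under pics/ and viewed, and the job is handed in when it is done.

Besides the shell and the picture viewer there is one more tool, called after ">>>" in YAML: its name, and indented under it one key for each argument. arm_command: Moves the arm, as the interface text tells. Shift numbers are shares of 1000 mm and turn numbers shares of 45 degrees, none past 1 either way. Its arguments: {"type":"object","properties":{"deltas":{"type":"array","items":{"type":"object","properties":{"dx":{"type":"number","minimum":-1,"maximum":1},"dy":{"type":"number","minimum":-1,"maximum":1},"dz":{"type":"number","minimum":-1,"maximum":1},"wx":{"type":"number","minimum":-1,"maximum":1},"wy":{"type":"number","minimum":-1,"maximum":1},"wz":{"type":"number","minimum":-1,"maximum":1}}}},"claw":{"type":"number"},"grip_force":{"type":"number"}},"required":["deltas"]}

```bash
mkdir -p pics; ls
python3 - <<'E'
from plant import r
import cv2,json
s=r.get_state();print(s)
for n in ["side","top","wrist"]:
    c=r.get_calibration(n);print(n,c)
    im=r.snapshot(n);cv2.imwrite(f"pics/{n}0.png",im[:,:,::-1])
E
```

```text
pics
{'clock': 0.0, 'q': array([-1.22819139,  0.689968  , -0.19449044,  1.56633882,  0.15731681,
        0.90247606, -0.21511097]), 'qd': array([-0.0003299 ,  0.00137213,  0.00085612,  0.00063724,  0.00097779,
       -0.00031658, -0.00057249]), 'joint_torque': array([ 2.84855460e-04, -5.27555251e+01, -1.26682207e+00, -1.53427684e+01,
       -5.26627398e-02,  6.42280225e-03,  1.57925165e-04]), 'tool_pos': array([0.18988926, 0.59511501, 0.40392052]), 'eef_rot': array([ 0.69933253, -0.10876559,  0.10868036, -0.69806349]), 'contact_force': array([ 0.37689809,  0.28271743, -0.91347411]), 'moment': array([-0.02652837,  0.02944844, -0.01232189]), 'opening': 0.9967272412129664}
side {'vertical_fov': 42.18331213371808, 'cx': 278.18924154983864, 'cy': 202.67932376689714, 'R': array([[ 0.8526428 , -0.52221514, -0.0170762 ],
       [-0.20837354, -0.30988629, -0.92765886],
       [ 0.47914582,  0.79451988, -0.37303814]]), 't': array([-0.45560558,  0.14522569,  0.91657998])}
top {'vertical_fov': 46.860405142760975, 'cx': 279.2269800515955, 'cy': 216.00101928639822, 'R': array([[-0.0260732 , -0.99945362,  0.02031393],
       [-0.99346237,  0.02364692, -0.11168411],
       [ 0.11114272, -0.02309308, -0.99353611]]), 't': array([-0.01599618,  0.5445338 ,  1.07544417])}
wrist {'vertical_fov': 58.396029654030386, 'cx': 272.87042972847127, 'cy': 214.7625186552723, 'R': array([[ 0.30285859,  0.95303375, -0.00183008],
       [ 0.91308236, -0.28961145,  0.28706413],
       [ 0.27305179, -0.08861085, -0.95790962]]), 't': array([-0.62494616, -0.0411652 ,  0.38894336])}
```

View pics/side0.png

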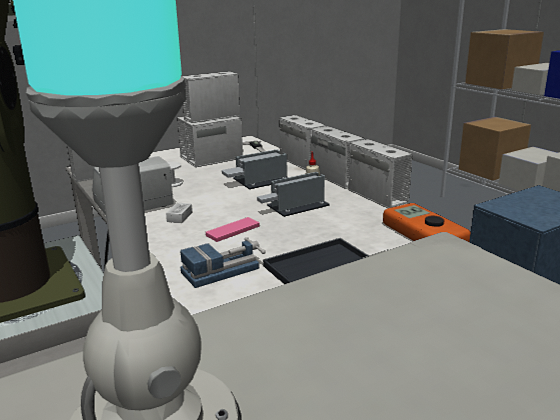

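View pics/top0.png

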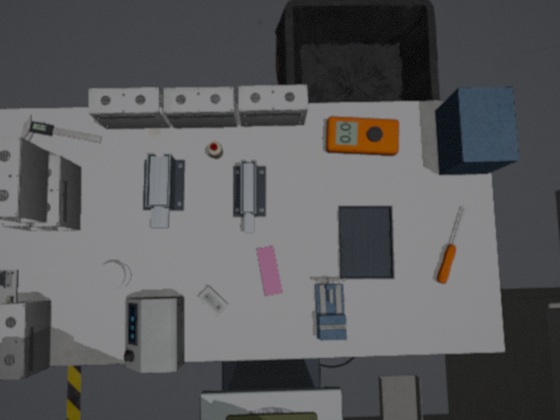

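View pics/wrist0.png

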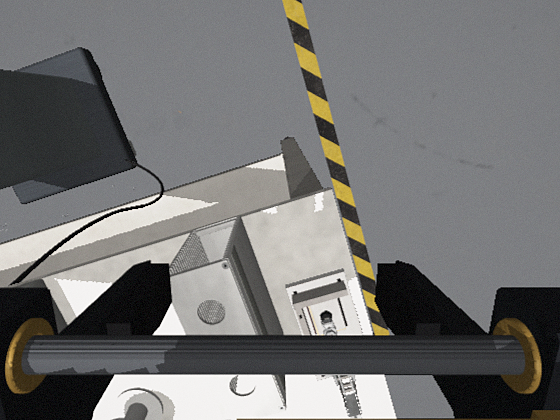

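Top view: two chutes, at about (160,185) and (248,195), each with a bar sticking out towards the robot. The pink bar is at (269,270) and the tray at (366,241). Next I'll enlarge the chutes and the tray.

Run:
```python
import cv2,numpy as np
t=cv2.imread("pics/top0.png");s=cv2.imread("pics/side0.png")
cv2.imwrite("pics/c1.png",cv2.resize(t[140:240,130:280],None,fx=5.3,fy=5.3,interpolation=cv2.INTER_CUBIC))
cv2.imwrite("pics/c2.png",cv2.resize(t[195:290,325:410],None,fx=6,fy=6,interpolation=cv2.INTER_CUBIC))
cv2.imwrite("pics/c3.png",cv2.resize(s[140:225,210:340],None,fx=6,fy=6,interpolation=cv2.INTER_CUBIC))
```

```text
(no output)
```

View pics/c1.png

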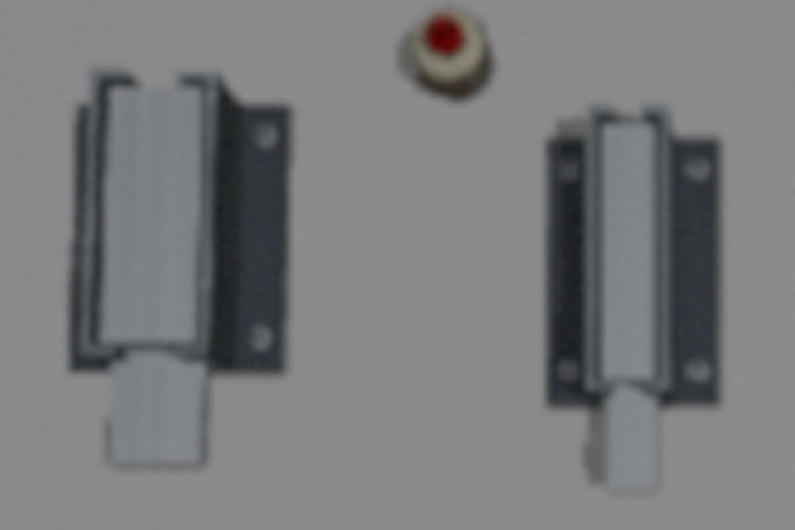

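View pics/c2.png

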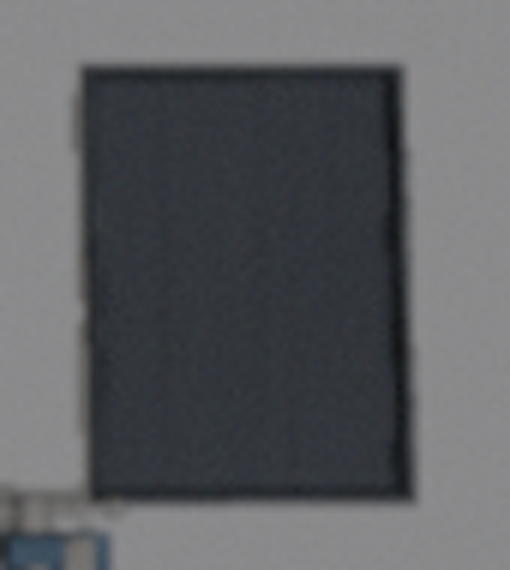

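View pics/c3.png

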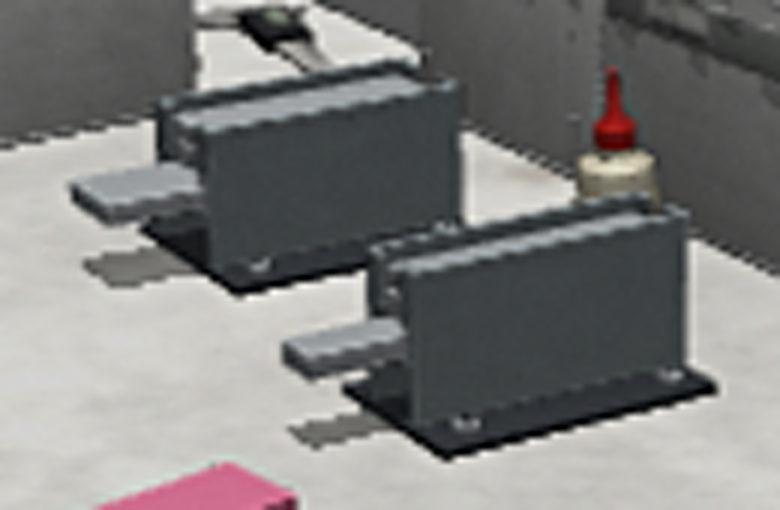

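```bash
cat > h.py <<'E'
import numpy as np
from plant import r
from scipy.spatial.transform import Rotation as Ro
def ray(cal,u,v,z):
    f=210/np.tan(np.radians(cal["vertical_fov"]/2))
    d=np.array([(u-cal["cx"])/f,(v-cal["cy"])/f,1]); R=np.array(cal["R"]);t=np.array(cal["t"])
    o=-R.T@t; d=R.T@d
    return o+d*(z-o[2])/d[2]
def proj(cal,X):
    f=210/np.tan(np.radians(cal["vertical_fov"]/2))
    p=np.array(cal["R"])@X+cal["t"]; return p[0]/p[2]*f+cal["cx"],p[1]/p[2]*f+cal["cy"]
E
python3 - <<'E'
from h import *
np.set_printoptions(precision=4,suppress=True)
c=r.get_calibration("top")
def C(u,v,z,s=5.3,o=(130,140)): return ray(c,o[0]+(u+.5)/s-.5,o[1]+(v+.5)/s-.5,z)
for n,p in dict(end=[(109,465,.04),(206,465,.04)],bartop=[(108,86,.06),(202,86,.06),(195,342,.06),(98,342,.06)],chute=[(94,70,.066),(218,74,.066),(207,360,.066),(80,360,.066)]).items():
    P=np.array([C(*q) for q in p]);print(n,P,P.mean(0))
P=np.array([C(u,v,.014,6,(325,195)) for u,v in [(82,66),(402,66),(413,498),(92,498)]]);print("tray",P,P.mean(0))
print(np.linalg.norm(np.diff(P,axis=0),axis=1))
s=r.get_state();R=Ro.from_quat(s["eef_rot"]);print(R.as_matrix(),s["clock"])
sc=r.get_calibration("side")
# side crop end corners
def S(u,v,z): return ray(sc,210+(u+.5)/6-.5,140+(v+.5)/6-.5,z)
print(S(105,210,.04),S(70,180,.04),S(105,222,.03))
E
```

```text
end [[0.5242 0.2611 0.04  ]
 [0.5232 0.2202 0.04  ]] [0.5237 0.2406 0.04  ]
bartop [[0.6832 0.2572 0.06  ]
 [0.6824 0.2176 0.06  ]
 [0.5731 0.2206 0.06  ]
 [0.5741 0.2609 0.06  ]] [0.6282 0.2391 0.06  ]
chute [[0.6888 0.2616 0.066 ]
 [0.6859 0.2097 0.066 ]
 [0.5646 0.2144 0.066 ]
 [0.5658 0.2669 0.066 ]] [0.6263 0.2381 0.066 ]
tray [[ 0.567  -0.168   0.014 ]
 [ 0.564  -0.2928  0.014 ]
 [ 0.3974 -0.2884  0.014 ]
 [ 0.4006 -0.1653  0.014 ]] [ 0.4823 -0.2286  0.014 ]
[0.1248 0.1667 0.1231]
[[ 0.9527 -0.0003  0.3038]
 [-0.3038 -0.0013  0.9527]
 [ 0.0001 -1.     -0.0013]] 0.15
[0.5228 0.2181 0.04  ] [0.528  0.2611 0.04  ] [0.5286 0.231  0.03  ]
```

Things that could be mistaken for the target (top view):
- Left stack, bar end at about (160,217). It measures 41 mm wide, so this is the wide stack.
- Right stack, bar end at about (249,224). It is about 22 mm wide, so it is the narrow one.
- Pink bar at (269,270). This is the decoy.

I choose the left one. The crop shows its end sticking out about 41 mm, at x=0.524, y=0.240, with a yaw of about -2°. The sizes agree with the description: chute 52 mm wide by 121 mm long, tray 167 x 124 mm.

I'll now work out the approach.

```bash
cat >> h.py <<'E'
def plan(p,yaw,ref=None):
    s=r.get_state();R=Ro.from_quat(s["eef_rot"]) 
    zt=np.array([-np.sin(yaw),np.cos(yaw),0]);xt=np.array([np.cos(yaw),np.sin(yaw),0]);yt=np.cross(zt,xt)
    yt=np.array([0,0,-1.]); 
    T=Ro.from_matrix(np.c_[xt,yt,zt])
    d=R.inv().apply(np.array(p)-s["tool_pos"]); w=(R.inv()*T).as_rotvec()/(np.pi/4)
    np.set_printoptions(precision=4,suppress=True)
    print("t",s["clock"],"pos",s["tool_pos"],"open",s["opening"],"F",s["contact_force"]);print("d",d,"w",w)
E
python3 -c "
from h import *
plan([.541,.240,.404],np.radians(-2)); plan([.541,.240,.26],np.radians(-2))"
```

```text
t 0.15 pos [0.1899 0.5952 0.4041] open 1.0007056494983744 F [-0.1088  0.434   0.5814]
d [ 0.4424  0.0005 -0.2317] w [ 0.0017 -0.3486 -0.0001]
t 0.15 pos [0.1899 0.5952 0.4041] open 1.0007056494983744 F [-0.1088  0.434   0.5814]
d [ 0.4424  0.1445 -0.2315] w [ 0.0017 -0.3486 -0.0001]
```

>>> arm_command:
  deltas:
    - {"dx": 0.02, "dz": -0.01, "wy": -0.03}
    - {"dx": 0.055, "dz": -0.029, "wy": -0.1}
    - {"dx": 0.095, "dz": -0.05, "wy": -0.18}
    - {"dx": 0.135, "dz": -0.071, "wy": -0.27}
    - {"dx": 0.175, "dz": -0.092, "wy": -0.349}
  claw: 0.5
  grip_force: 45

```text
invalid input at $.deltas[0]: expected keys dx, dy, dz, wx, wy, wz
```

```bash
python3 -c "
from h import *
plan([.541,.240,.30],np.radians(-2))"
```

```text
t 0.15 pos [0.1899 0.5952 0.4041] open 1.0007056494983744 F [-0.1088  0.434   0.5814]
d [ 0.4424  0.1045 -0.2316] w [ 0.0017 -0.3486 -0.0001]
```

>>> arm_command:
  deltas:
    - {"dx": 0.02, "dy": 0, "dz": -0.01, "wx": 0, "wy": -0.03, "wz": 0}
    - {"dx": 0.055, "dy": 0, "dz": -0.029, "wx": 0, "wy": -0.1, "wz": 0}
    - {"dx": 0.095, "dy": 0, "dz": -0.05, "wx": 0, "wy": -0.18, "wz": 0}
    - {"dx": 0.135, "dy": 0, "dz": -0.071, "wx": 0, "wy": -0.27, "wz": 0}
    - {"dx": 0.175, "dy": 0, "dz": -0.092, "wx": 0, "wy": -0.349, "wz": 0}
  claw: 0.5
  grip_force: 45

```text
clock: 0.65
tool_pos: [0.3297, 0.4532, 0.4045]
eef_rot: [0.707, -0.011, 0.011, -0.707]
contact_force: [-0.4, 0.3, 0.6]
opening: 0.751
```

```bash
python3 -c "
from h import *
plan([.541,.240,.30],np.radians(-2))"
```

```text
t 0.65 pos [0.3297 0.4532 0.4045] open 0.7506208133841862 F [-0.3792  0.2638  0.6296]
d [ 0.2179  0.1046 -0.2064] w [ 0.0005  0.0043 -0.    ]
```

>>> arm_command:
  deltas:
    - {"dx": 0.03, "dy": 0.01, "dz": -0.029, "wx": 0, "wy": 0, "wz": 0}
    - {"dx": 0.062, "dy": 0.02, "dz": -0.059, "wx": 0, "wy": 0, "wz": 0}
    - {"dx": 0.094, "dy": 0.03, "dz": -0.089, "wx": 0, "wy": 0, "wz": 0}
    - {"dx": 0.124, "dy": 0.04, "dz": -0.118, "wx": 0, "wy": 0, "wz": 0}
    - {"dx": 0.15, "dy": 0.05, "dz": -0.142, "wx": 0, "wy": 0, "wz": 0}

```text
clock: 1.15
tool_pos: [0.4753, 0.3052, 0.3541]
eef_rot: [0.707, -0.013, 0.013, -0.707]
contact_force: [1.0, -0.1, -0.5]
opening: 0.749
```

```bash
python3 -c "
from h import *
plan([.541,.240,.29],np.radians(-2))"
```

```text
t 1.15 pos [0.4753 0.3052 0.3541] open 0.7489403782270352 F [ 0.98   -0.1115 -0.5379]
d [ 0.0681  0.0642 -0.0627] w [ 0.0013 -0.0021  0.0002]
```

>>> arm_command:
  deltas:
    - {"dx": 0.022, "dy": 0.02, "dz": -0.02, "wx": 0, "wy": 0, "wz": 0}
    - {"dx": 0.045, "dy": 0.042, "dz": -0.041, "wx": 0, "wy": 0, "wz": 0}
    - {"dx": 0.06, "dy": 0.058, "dz": -0.056, "wx": 0, "wy": 0, "wz": 0}
    - {"dx": 0.067, "dy": 0.064, "dz": -0.062, "wx": 0, "wy": 0, "wz": 0}
    - {"dx": 0.067, "dy": 0.064, "dz": -0.062, "wx": 0, "wy": 0, "wz": 0}

```text
clock: 1.65
tool_pos: [0.539, 0.2421, 0.2898]
eef_rot: [0.707, -0.013, 0.013, -0.707]
contact_force: [-0.2, -0.0, 1.4]
opening: 0.749
```

```bash
python3 -c "
from h import *
import cv2
plan([.541,.240,.194],np.radians(-2))
c=r.get_calibration('wrist');cv2.imwrite('pics/w1.png',r.snapshot('wrist')[:,:,::-1])
for X in [(.524,.2606,.04),(.524,.2206,.04),(.565,.24,.03),(.541,.24,.04)]: print(X,proj(c,np.array(X)))
"
```

```text
t 1.65 pos [0.539  0.2421 0.2898] open 0.7492931462653833 F [-0.1757 -0.0231  1.3528]
d [ 0.0022  0.0958 -0.0019] w [ 0.0014 -0.0026 -0.0015]
(0.524, 0.2606, 0.04) (np.float64(300.94821739930325), np.float64(197.68356559829238))
(0.524, 0.2206, 0.04) (np.float64(237.34965924256161), np.float64(199.8804431670997))
(0.565, 0.24, 0.03) (np.float64(270.72394672254677), np.float64(253.27508390831113))
(0.541, 0.24, 0.04) (np.float64(269.21072206569244), np.float64(224.52062002114235))
```

View pics/w1.png

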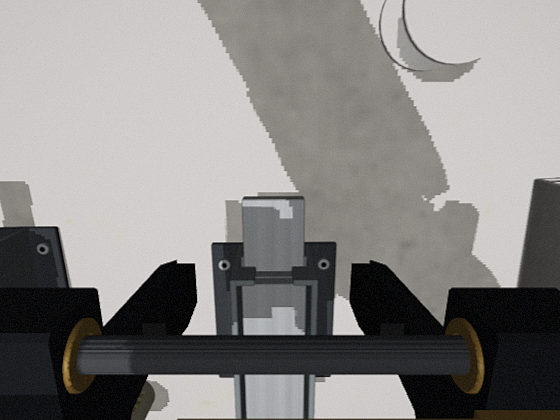

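Wrist view: the wide bar end spans about u=242–304 at v=197, with its centre at 273. That is midway between the jaws (195 and 350) and matches the predicted point within about 2 mm. I'll descend so the tips reach about 28 mm.

>>> arm_command:
  deltas:
    - {"dx": 0.002, "dy": 0.02, "dz": -0.001, "wx": 0, "wy": 0, "wz": 0}
    - {"dx": 0.002, "dy": 0.05, "dz": -0.001, "wx": 0, "wy": 0, "wz": 0}
    - {"dx": 0.002, "dy": 0.078, "dz": -0.001, "wx": 0, "wy": 0, "wz": 0}
    - {"dx": 0.002, "dy": 0.093, "dz": -0.001, "wx": 0, "wy": 0, "wz": 0}
    - {"dx": 0.002, "dy": 0.096, "dz": -0.001, "wx": 0, "wy": 0, "wz": 0}

```text
clock: 2.2
tool_pos: [0.5393, 0.2435, 0.194]
eef_rot: [-0.707, 0.012, -0.011, 0.707]
contact_force: [0.1, -0.3, 0.4]
opening: 0.753
```

```bash
python3 -c "
from h import *
import cv2
plan([.541,.240,.194],np.radians(-2))
s=r.snapshot('side')[:,:,::-1];cv2.imwrite('pics/s1.png',cv2.resize(s[120:230,200:340],None,fx=5,fy=5,interpolation=cv2.INTER_CUBIC))
"
```

```text
t 2.2 pos [0.5393 0.2435 0.194 ] open 0.7533582615766633 F [ 0.0604 -0.316   0.4139]
d [ 0.0018 -0.     -0.0034] w [ 0.      0.0031 -0.0025]
```

View pics/s1.png

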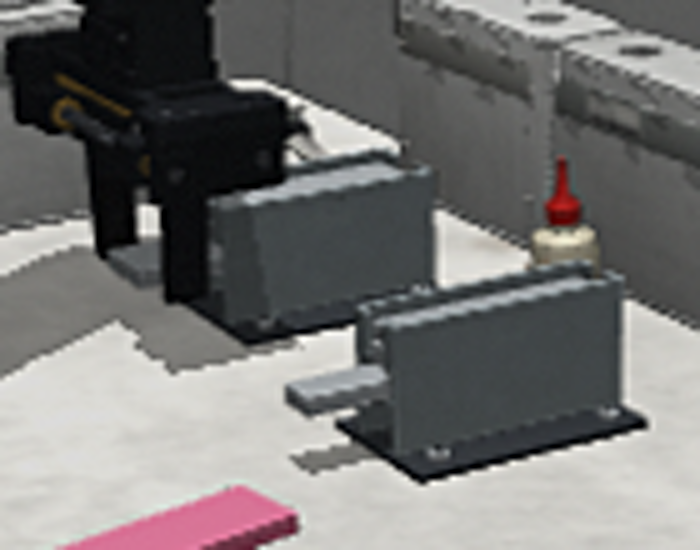

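The fingers straddle the protruding end: the tips at about (180,300) are level with the bar's underside. I'll centre by 1.5 mm and close.

>>> arm_command:
  deltas:
    - {"dx": 0.001, "dy": 0, "dz": -0.0015, "wx": 0, "wy": 0, "wz": 0}
    - {"dx": 0.001, "dy": 0, "dz": -0.0015, "wx": 0, "wy": 0, "wz": 0}
    - {"dx": 0.001, "dy": 0, "dz": -0.0015, "wx": 0, "wy": 0, "wz": 0}
    - {"dx": 0.001, "dy": 0, "dz": -0.0015, "wx": 0, "wy": 0, "wz": 0}
    - {"dx": 0.001, "dy": 0, "dz": -0.0015, "wx": 0, "wy": 0, "wz": 0}
  claw: -0.3
  grip_force: 45

```text
clock: 2.75
tool_pos: [0.5418, 0.2409, 0.1956]
eef_rot: [-0.707, 0.012, -0.013, 0.707]
contact_force: [-0.5, -0.2, 5.6]
opening: 0.452
```

>>> arm_command:
  deltas:
    - {"dx": 0, "dy": 0, "dz": 0, "wx": 0, "wy": 0, "wz": 0}
    - {"dx": 0, "dy": 0, "dz": 0, "wx": 0, "wy": 0, "wz": 0}
    - {"dx": 0, "dy": 0, "dz": 0, "wx": 0, "wy": 0, "wz": 0}
    - {"dx": 0, "dy": 0, "dz": 0, "wx": 0, "wy": 0, "wz": 0}
    - {"dx": 0, "dy": 0, "dz": 0, "wx": 0, "wy": 0, "wz": 0}

```text
clock: 3.25
tool_pos: [0.5417, 0.2409, 0.1955]
eef_rot: [-0.707, 0.012, -0.013, 0.707]
contact_force: [-0.2, -0.4, 6.0]
opening: 0.449
```

```bash
python3 -c "
from h import *
import cv2
plan([.441,.2435,.194],np.radians(-2))
cv2.imwrite('pics/w2.png',r.snapshot('wrist')[:,:,::-1])
s=r.snapshot('side')[:,:,::-1];cv2.imwrite('pics/s2.png',cv2.resize(s[120:230,200:340],None,fx=5,fy=5,interpolation=cv2.INTER_CUBIC))
"
```

```text
t 3.25 pos [0.5417 0.2409 0.1955] open 0.4489305772383782 F [-0.2286 -0.3571  6.0354]
d [-0.1008  0.0014 -0.0009] w [-0.0012  0.0002  0.0017]
```

View pics/w2.png

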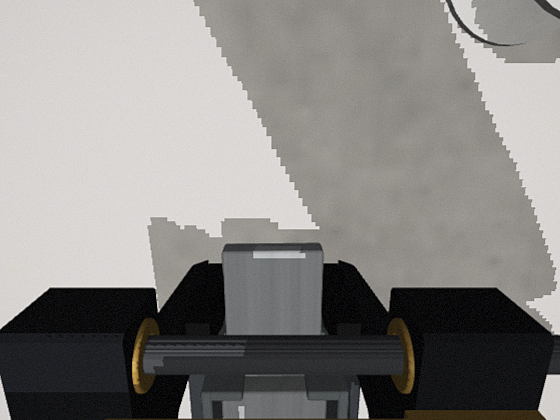

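View pics/s2.png

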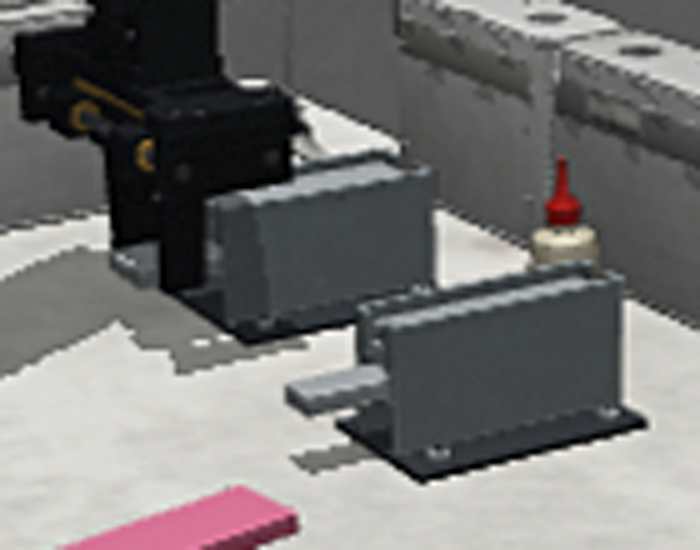

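Gripped: the opening reads 0.449, or 39.5 mm, which matches the 40 mm bar. Now I'll draw it gently along its axis.

>>> arm_command:
  deltas:
    - {"dx": -0.005, "dy": 0, "dz": 0, "wx": 0, "wy": 0, "wz": 0}
    - {"dx": -0.012, "dy": 0, "dz": 0, "wx": 0, "wy": 0, "wz": 0}
    - {"dx": -0.02, "dy": 0, "dz": 0, "wx": 0, "wy": 0, "wz": 0}
    - {"dx": -0.029, "dy": 0, "dz": 0, "wx": 0, "wy": 0, "wz": 0}
    - {"dx": -0.038, "dy": 0, "dz": 0, "wx": 0, "wy": 0, "wz": 0}

```text
clock: 3.85
tool_pos: [0.5061, 0.2419, 0.1955]
eef_rot: [-0.706, 0.01, -0.015, 0.708]
contact_force: [6.2, -0.2, -0.4]
opening: 0.447
```

```bash
python3 -c "
from h import *
import cv2
plan([.441,.2435,.194],np.radians(-2))
cv2.imwrite('pics/w3.png',r.snapshot('wrist')[:,:,::-1])
s=r.snapshot('side')[:,:,::-1];cv2.imwrite('pics/s3.png',cv2.resize(s[120:230,200:340],None,fx=5,fy=5,interpolation=cv2.INTER_CUBIC))
"
```

```text
t 3.85 pos [0.5061 0.2419 0.1955] open 0.4466345673722695 F [ 6.1964 -0.1653 -0.4074]
d [-0.0651  0.0011 -0.0008] w [-0.0034 -0.002   0.0091]
```

View pics/w3.png

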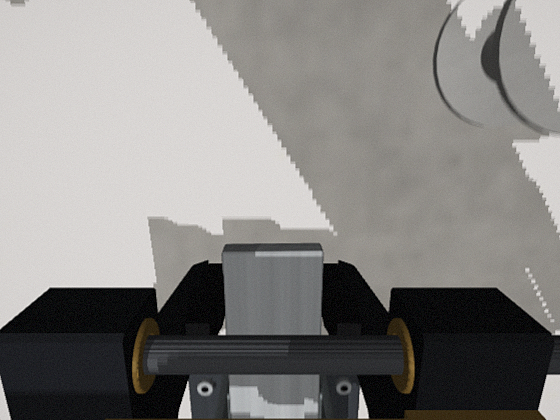

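View pics/s3.png

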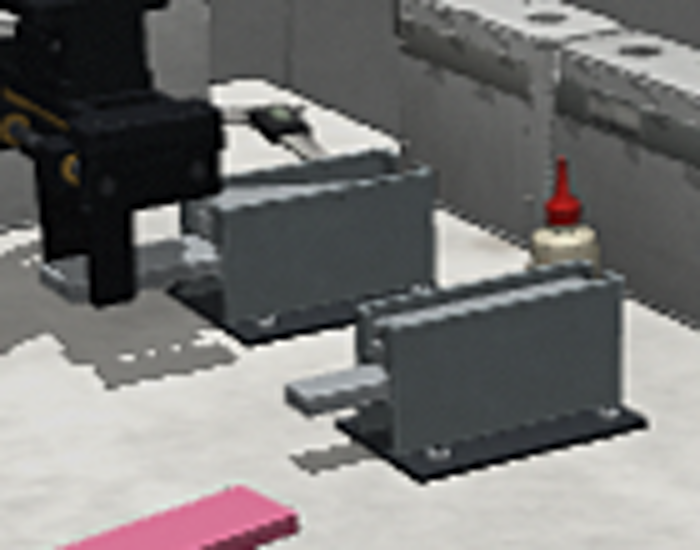

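The bar comes out firmly held. In the side view the front end has stayed at the same place in the jaws, and the upper bars remain in the chute. I'll continue the draw.

>>> arm_command:
  deltas:
    - {"dx": -0.009, "dy": 0, "dz": 0, "wx": 0, "wy": 0, "wz": 0}
    - {"dx": -0.018, "dy": 0, "dz": 0, "wx": 0, "wy": 0, "wz": 0}
    - {"dx": -0.027, "dy": 0, "dz": 0, "wx": 0, "wy": 0, "wz": 0}
    - {"dx": -0.036, "dy": 0, "dz": 0, "wx": 0, "wy": 0, "wz": 0}
    - {"dx": -0.045, "dy": 0, "dz": 0, "wx": 0, "wy": 0, "wz": 0}

```text
clock: 4.45
tool_pos: [0.4566, 0.2433, 0.1943]
eef_rot: [0.707, -0.013, 0.011, -0.707]
contact_force: [-0.1, -0.1, -1.9]
opening: 0.445
```

>>> arm_command:
  deltas:
    - {"dx": -0.009, "dy": 0, "dz": 0, "wx": 0, "wy": 0, "wz": 0}
    - {"dx": -0.018, "dy": 0, "dz": 0, "wx": 0, "wy": 0, "wz": 0}
    - {"dx": -0.025, "dy": 0, "dz": 0, "wx": 0, "wy": 0, "wz": 0}
    - {"dx": -0.03, "dy": 0, "dz": 0, "wx": 0, "wy": 0, "wz": 0}
    - {"dx": -0.03, "dy": 0, "dz": 0, "wx": 0, "wy": 0, "wz": 0}

```text
clock: 4.95
tool_pos: [0.4277, 0.2447, 0.1947]
eef_rot: [0.707, -0.012, 0.012, -0.707]
contact_force: [0.7, 0.1, -1.3]
opening: 0.446
```

```bash
python3 -c "
from h import *
import cv2
plan([.43,.2435,.28],np.radians(-2))
cv2.imwrite('pics/w4.png',r.snapshot('wrist')[:,:,::-1])
s=r.snapshot('side')[:,:,::-1];cv2.imwrite('pics/s4.png',cv2.resize(s[120:230,180:320],None,fx=5,fy=5,interpolation=cv2.INTER_CUBIC))
"
```

```text
t 4.95 pos [0.4277 0.2447 0.1947] open 0.4458949744397071 F [ 0.6514  0.0759 -1.2816]
d [ 0.0023 -0.0853 -0.0012] w [ 0.0005  0.0016 -0.0009]
```

View pics/w4.png

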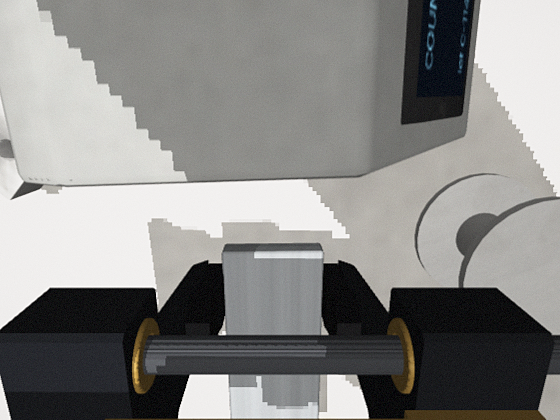

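View pics/s4.png

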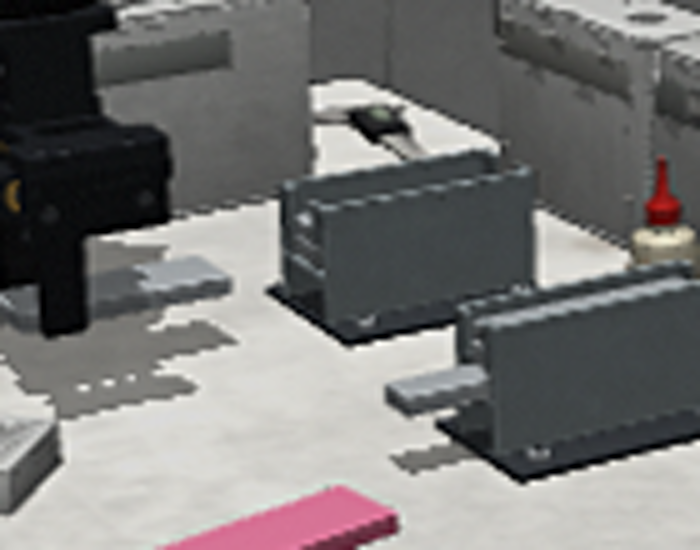

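The bar is out, level and clear, and the two upper bars have settled in the chute. Lift next, then carry to the tray.

>>> arm_command:
  deltas:
    - {"dx": 0, "dy": -0.012, "dz": 0, "wx": 0, "wy": 0, "wz": 0}
    - {"dx": 0.003, "dy": -0.032, "dz": 0, "wx": 0, "wy": 0, "wz": 0}
    - {"dx": 0.009, "dy": -0.055, "dz": -0.005, "wx": 0, "wy": 0, "wz": 0}
    - {"dx": 0.014, "dy": -0.075, "dz": -0.02, "wx": 0, "wy": 0, "wz": 0}
    - {"dx": 0.02, "dy": -0.085, "dz": -0.045, "wx": 0, "wy": 0, "wz": 0}

```text
clock: 5.55
tool_pos: [0.4477, 0.1999, 0.2822]
eef_rot: [-0.706, 0.01, -0.013, 0.708]
contact_force: [1.1, -0.4, -1.8]
opening: 0.447
```

>>> arm_command:
  deltas:
    - {"dx": 0.005, "dy": 0, "dz": -0.03, "wx": 0, "wy": 0, "wz": 0}
    - {"dx": 0.01, "dy": 0, "dz": -0.065, "wx": 0, "wy": 0, "wz": 0}
    - {"dx": 0.013, "dy": 0, "dz": -0.1, "wx": 0, "wy": 0, "wz": 0}
    - {"dx": 0.016, "dy": 0, "dz": -0.135, "wx": 0, "wy": 0, "wz": 0}
    - {"dx": 0.018, "dy": 0, "dz": -0.17, "wx": 0, "wy": 0, "wz": 0}

```text
clock: 6.05
tool_pos: [0.4593, 0.0266, 0.2806]
eef_rot: [0.707, -0.012, 0.013, -0.707]
contact_force: [-0.2, -0.2, -1.2]
opening: 0.444
```

```bash
python3 -c "
from h import *
plan([.4505,-.227,.28],np.radians(-1.5))
"
```

```text
t 6.05 pos [0.4593 0.0266 0.2806] open 0.443781413961903 F [-0.1718 -0.2322 -1.2083]
d [ 0.0002  0.0006 -0.2537] w [ 0.0003 -0.0117  0.002 ]
```

>>> arm_command:
  deltas:
    - {"dx": 0, "dy": 0, "dz": -0.035, "wx": 0, "wy": 0, "wz": 0}
    - {"dx": 0, "dy": 0, "dz": -0.07, "wx": 0, "wy": 0, "wz": 0}
    - {"dx": 0, "dy": 0, "dz": -0.105, "wx": 0, "wy": 0, "wz": 0}
    - {"dx": 0, "dy": 0, "dz": -0.14, "wx": 0, "wy": 0, "wz": 0}
    - {"dx": 0, "dy": 0, "dz": -0.17, "wx": 0, "wy": -0.01, "wz": 0}

```text
clock: 6.55
tool_pos: [0.4528, -0.1441, 0.2805]
eef_rot: [0.708, -0.01, 0.01, -0.707]
contact_force: [1.2, -0.2, -2.3]
opening: 0.448
```

>>> arm_command:
  deltas:
    - {"dx": 0, "dy": 0, "dz": -0.03, "wx": 0, "wy": 0, "wz": 0}
    - {"dx": 0, "dy": 0, "dz": -0.055, "wx": 0, "wy": 0, "wz": 0}
    - {"dx": 0, "dy": 0, "dz": -0.073, "wx": 0, "wy": 0, "wz": 0}
    - {"dx": 0, "dy": 0, "dz": -0.082, "wx": 0, "wy": 0, "wz": 0}
    - {"dx": 0, "dy": 0, "dz": -0.083, "wx": 0, "wy": 0, "wz": 0}

```text
clock: 7.05
tool_pos: [0.4506, -0.2259, 0.2802]
eef_rot: [0.707, -0.01, 0.011, -0.707]
contact_force: [0.1, 0.8, -1.2]
opening: 0.446
```

```bash
python3 -c "
from h import *
import cv2
plan([.4505,-.227,.172],np.radians(-1.5))
cv2.imwrite('pics/w5.png',r.snapshot('wrist')[:,:,::-1])
cv2.imwrite('pics/s5.png',r.snapshot('side')[:,:,::-1])
cv2.imwrite('pics/t5.png',r.snapshot('top')[:,:,::-1])
"
```

```text
t 7.05 pos [ 0.4506 -0.2259  0.2802] open 0.44636799706314967 F [ 0.1078  0.8296 -1.1968]
d [-0.0001  0.1082 -0.001 ] w [ 0.0012 -0.0044  0.0007]
```

View pics/w5.png

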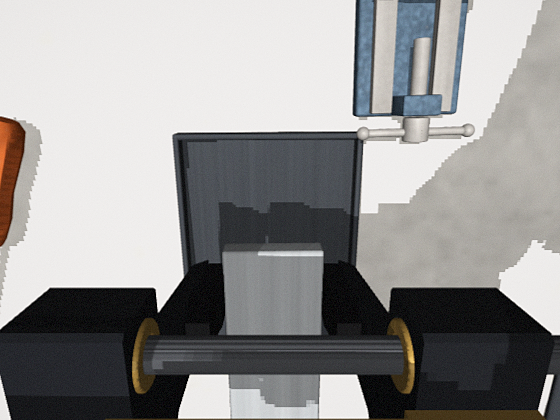

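View pics/s5.png

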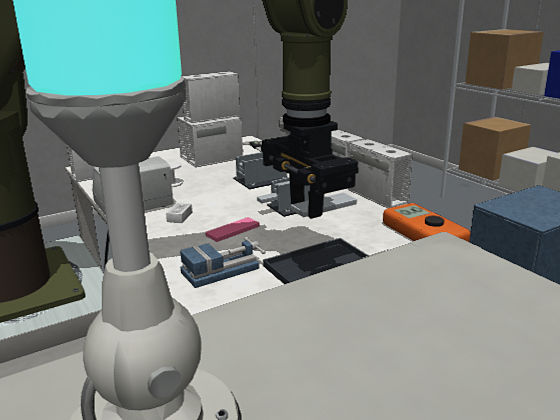

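View pics/t5.png

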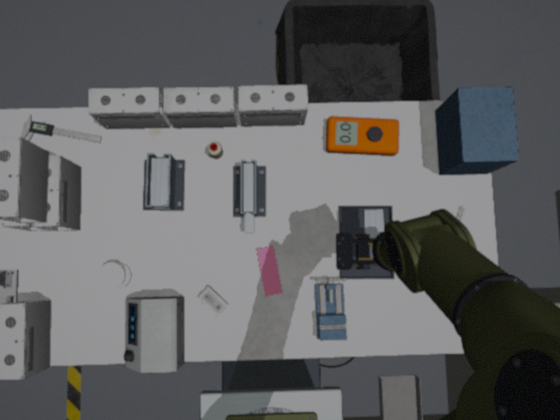

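The bar is centred over the tray in the wrist view: bar u=222–323, tray 174–362. The vise handle at (362–470,132) is clear of the gripper. Lowering.

>>> arm_command:
  deltas:
    - {"dx": 0, "dy": 0.015, "dz": 0, "wx": 0, "wy": 0, "wz": 0}
    - {"dx": 0, "dy": 0.035, "dz": 0, "wx": 0, "wy": 0, "wz": 0}
    - {"dx": 0, "dy": 0.055, "dz": 0, "wx": 0, "wy": 0, "wz": 0}
    - {"dx": 0, "dy": 0.072, "dz": -0.001, "wx": 0, "wy": 0, "wz": 0}
    - {"dx": 0, "dy": 0.085, "dz": -0.001, "wx": 0, "wy": 0, "wz": 0}

```text
clock: 7.7
tool_pos: [0.4512, -0.224, 0.1939]
eef_rot: [-0.707, 0.009, -0.008, 0.707]
contact_force: [0.3, 0.5, -2.3]
opening: 0.444
```

>>> arm_command:
  deltas:
    - {"dx": 0, "dy": 0.007, "dz": 0, "wx": 0, "wy": 0, "wz": 0}
    - {"dx": 0, "dy": 0.014, "dz": 0, "wx": 0, "wy": 0, "wz": 0}
    - {"dx": 0, "dy": 0.02, "dz": 0, "wx": 0, "wy": 0, "wz": 0}
    - {"dx": 0, "dy": 0.023, "dz": 0, "wx": 0, "wy": 0, "wz": 0}
    - {"dx": 0, "dy": 0.024, "dz": 0, "wx": 0, "wy": 0, "wz": 0}

```text
clock: 8.2
tool_pos: [0.4509, -0.2254, 0.1706]
eef_rot: [-0.707, 0.009, -0.009, 0.707]
contact_force: [-0.7, 0.5, -2.3]
opening: 0.451
```

```bash
python3 -c "
from h import *
import cv2
plan([.4505,-.227,.1705],np.radians(-1.5))
s=r.snapshot('side')[:,:,::-1];cv2.imwrite('pics/s6.png',cv2.resize(s[200:300,240:390],None,fx=5,fy=5,interpolation=cv2.INTER_CUBIC))
"
```

```text
t 8.2 pos [ 0.4509 -0.2254  0.1706] open 0.45097850187566396 F [-0.6928  0.473  -2.3487]
d [-0.0004  0.0001 -0.0016] w [-0.0001 -0.0006  0.0001]
```

View pics/s6.png

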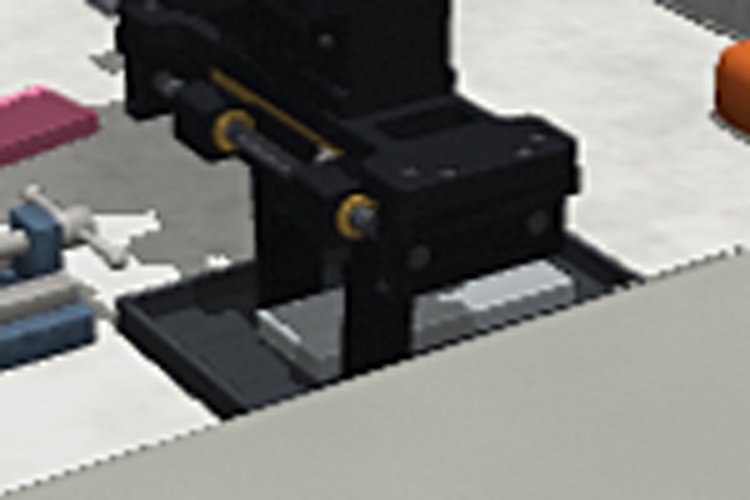

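The bar is just above the floor with no contact force yet. I'll lower 1 mm more, then open to about 57 mm, which keeps clear of the tray walls.

>>> arm_command:
  deltas:
    - {"dx": 0, "dy": 0.001, "dz": 0, "wx": 0, "wy": 0, "wz": 0}
    - {"dx": 0, "dy": 0.001, "dz": 0, "wx": 0, "wy": 0, "wz": 0}
    - {"dx": 0, "dy": 0.001, "dz": 0, "wx": 0, "wy": 0, "wz": 0}
    - {"dx": 0, "dy": 0.001, "dz": 0, "wx": 0, "wy": 0, "wz": 0}
    - {"dx": 0, "dy": 0.001, "dz": 0, "wx": 0, "wy": 0, "wz": 0}

```text
clock: 8.75
tool_pos: [0.4509, -0.2255, 0.1698]
eef_rot: [-0.707, 0.009, -0.01, 0.707]
contact_force: [-0.1, 0.3, -1.7]
opening: 0.449
```

>>> arm_command:
  deltas:
    - {"dx": 0, "dy": 0, "dz": 0, "wx": 0, "wy": 0, "wz": 0}
    - {"dx": 0, "dy": 0, "dz": 0, "wx": 0, "wy": 0, "wz": 0}
    - {"dx": 0, "dy": 0, "dz": 0, "wx": 0, "wy": 0, "wz": 0}
    - {"dx": 0, "dy": 0, "dz": 0, "wx": 0, "wy": 0, "wz": 0}
    - {"dx": 0, "dy": 0, "dz": 0, "wx": 0, "wy": 0, "wz": 0}
  claw: 0.3

```text
clock: 9.25
tool_pos: [0.4509, -0.2255, 0.1697]
eef_rot: [-0.707, 0.009, -0.009, 0.707]
contact_force: [-0.0, -0.3, 0.5]
opening: 0.651
```

>>> arm_command:
  deltas:
    - {"dx": 0, "dy": -0.01, "dz": 0, "wx": 0, "wy": 0, "wz": 0}
    - {"dx": 0, "dy": -0.03, "dz": 0, "wx": 0, "wy": 0, "wz": 0}
    - {"dx": 0, "dy": -0.06, "dz": 0, "wx": 0, "wy": 0, "wz": 0}
    - {"dx": 0, "dy": -0.09, "dz": 0, "wx": 0, "wy": 0, "wz": 0}
    - {"dx": 0, "dy": -0.12, "dz": 0, "wx": 0, "wy": 0, "wz": 0}

```text
clock: 9.75
tool_pos: [0.4505, -0.2255, 0.2915]
eef_rot: [0.707, -0.01, 0.009, -0.707]
contact_force: [0.8, 0.7, 0.0]
opening: 0.647
```

>>> arm_command:
  deltas:
    - {"dx": 0, "dy": -0.02, "dz": 0.03, "wx": 0, "wy": 0, "wz": 0}
    - {"dx": 0, "dy": -0.04, "dz": 0.06, "wx": 0, "wy": 0, "wz": 0}
    - {"dx": 0, "dy": -0.05, "dz": 0.1, "wx": 0, "wy": 0, "wz": 0}
    - {"dx": 0, "dy": -0.06, "dz": 0.13, "wx": 0, "wy": 0, "wz": 0}
    - {"dx": 0, "dy": -0.06, "dz": 0.15, "wx": 0, "wy": 0, "wz": 0}

```text
clock: 10.25
tool_pos: [0.4549, -0.0731, 0.3517]
eef_rot: [-0.707, 0.007, -0.01, 0.707]
contact_force: [0.0, 0.6, 0.3]
opening: 0.652
```

```bash
python3 -c "
from h import *
import cv2
plan([.4505,-.227,.1705],np.radians(-1.5))
s=r.snapshot('side')[:,:,::-1];cv2.imwrite('pics/s7.png',cv2.resize(s[140:300,210:390],None,fx=3.5,fy=3.5,interpolation=cv2.INTER_CUBIC))
t=r.snapshot('top')[:,:,::-1];cv2.imwrite('pics/t7.png',cv2.resize(t[130:300,130:410],None,fx=2.8,fy=2.8,interpolation=cv2.INTER_CUBIC))
cv2.imwrite('pics/t7c.png',cv2.resize(t[195:290,325:410],None,fx=6,fy=6,interpolation=cv2.INTER_CUBIC))
"
```

```text
t 10.25 pos [ 0.4549 -0.0731  0.3517] open 0.6523107563276189 F [0.0093 0.6319 0.3496]
d [-0.0013  0.1811 -0.154 ] w [-0.0007  0.0029  0.0039]
```

View pics/s7.png

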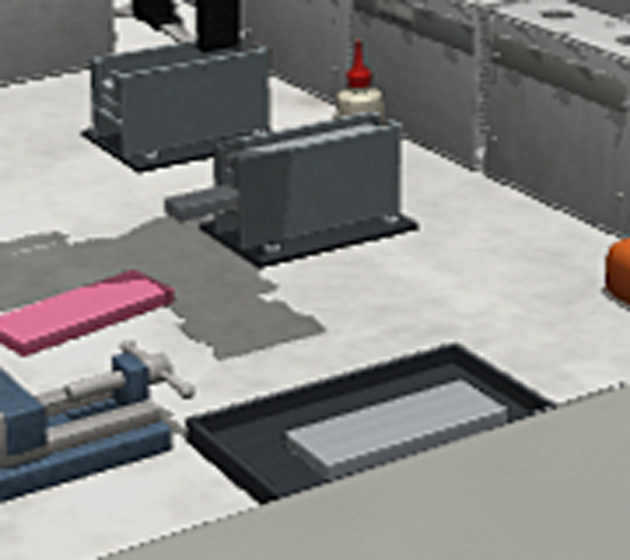

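View pics/t7.png

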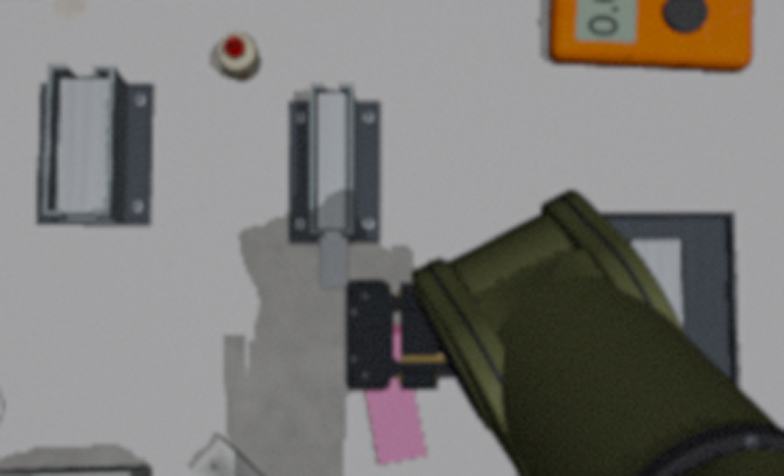

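View pics/t7c.png

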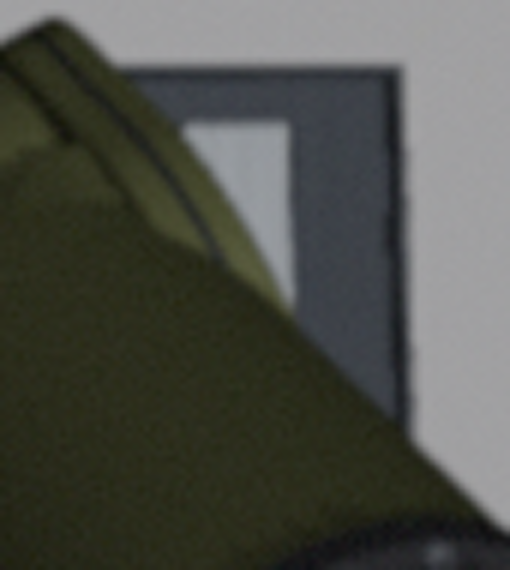

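The bar lies flat in the tray, both in the side view and in the top crop, where its far end spans u≈186–293 at v≈122 against the tray's 82–402. That puts its centre about 7 mm along and 1 mm across from the tray centre. The wide chute still holds its bars, and the arm touches nothing. Handing in.

```bash
python3 -c "
from h import *
print(r.finish_job())
"
```

```text
the job is handed in; nothing more can be done
None
```

I drew the bottom blank out of the wide stack, carried it to the tray, laid it lengthwise and handed the job in after about 10 s. The job reports no verdict.

- **Blank in the tray:** in the last pictures it lies flat and nearly parallel to the tray. By my estimate its centre is about 7 mm along and 1 mm across from the tray centre. The arm hid part of it in the top view, so that estimate comes from its far end only.
- **Blanks above:** the wide chute still holds its bars and nothing sticks out of the front. I did not measure how far they moved against the 25 mm limit.
- **Robot:** the gripper is raised clear of everything, with contact force near zero. The highest reading I saw was about 6 N, during the grasp and draw.
- **Disagreement:** the cameras differed by 2–3 mm on the sideways position of the bar end (y about 0.240 from top and side, 0.2425 from wrist). I gripped near the middle of that range.
- **Unexplained reading:** closing the grip raised the tool about 1.5 mm with a 6 N upward force. It went away during the draw and I never found the cause.

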